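Take the glue press stack apart

ROBOT

A 6-joint arm with a two-finger parallel gripper is mounted at the origin on the work surface. World frame = base frame: x ahead of the robot, y to its left, z up, the work surface at z = 0. Lengths are in m, angles in rad, forces in N, time in s.
With the tool pointing down it reaches from about 0.35 to 0.725 m from the base axis. Payload 4.3 kg.
Tool frame: the origin (TCP) lies at the centre of the arm's flange, where the gripper is bolted on; the fingertips stand 173 mm ahead of it and the grasp point (between the pads) lies 155 mm ahead of it; z points along the fingers, y is the line along which they close (so a half turn about z gives the same grasp; the last joint's range is limited). The gripper opens to 85 mm and grips with 20 to 120 N. Pads are 22 mm wide; open, the fingers measure 114 mm over their backs; the gripper's body (76 mm by 85 mm) begins 54 mm behind the grasp point. The pads swing forward as they close: fully open they stand 13 mm farther back than shut.
Start: joints at [1.021, 0.377, 0.081, 1.274, 0, 1.46], TCP at [0.245, 0.52, 0.405] pointing down, gripper open.
Joint ranges: [-2.72, 2.72], [-0.84, 1.66], [-1.02, 1.22], [-1.77, 2.12], [-1.37, 1.28], [-3.14, 3.14]. Speed limits (rad/s): [2.57, 2.57, 3.14, 3.14, 3.14, 3.14].

INTERFACE

Orientations are given as a 3x3 rotation matrix whose columns are the frame's x, y, z axes.
In Python, from rig import arm, imaging gives the robot as it stands.
- The arm moves only by the tool step_arm, never from a script. Its argument "moves" is a list of rows, each a list of 7 numbers: the shift along the tool's x, y, z in units of 30 mm (1.0 is 30 mm), then the turn, a rotation vector about the tool's x, y, z in units of 6 degrees (1.0 is 6 degrees), then the closure, from 0 (fully open) to 1 (shut). In form: [[tx, ty, tz, ax, ay, az, claw], ...]. A call has exactly 10 rows; each row shifts and turns the commanded pose from where the row before left it, along the tool's axes as they then stand; what a row does not reach is not made up. A row lasts 1/10 s, in which the tool goes at most 50 mm and 8.59 degrees, less where a joint would pass 70% of its speed; a pose out of reach is approached as far as the arm can. A call is refused whole if a number of a shift passes 1 or a number of a turn 1, either way. A call with a gripper value outside its range is refused whole. The fingers move at their own pace and stop on an object; the grip force is fixed at half the most. Time passes only in rows, so rows that do not move let the fingers close, or fill a call up. It gives the time, the measured TCP pose, the force, the opening and the grip force at its end, in the units of the state.
- arm.state(): the state, without advancing time (a new reading comes with each control period).
- imaging.grab_frame(name): name is "side" or "top" or "wrist"; returns a dict with "pixels" (480x640x3 uint8, blue, green, red), "range_z" (480x640 float32, m along the optical axis (not along the pixel's ray), 0 where there is no reading), "fx", "fy", "cx", "cy" (pixels), "R" (3x3) and "t" (3): a world point X has camera coordinates R X + t; the wrist camera has in their place "hand_eye" (4x4, takes a point from camera to tool coordinates, whose origin is the TCP and whose axes are the flange's). Camera axes: x right, y down, z forward; pixel columns grow to the right and rows downward; lengths in m; the calibration is good to about 2 mm. The wrist camera is an equidistant fisheye: a pixel r from the principal point sees the ray r / f radians off the axis. A picture is of the moment at which its call begins: read the wrist's pose just before it.
- arm.close_job(): hands the job in; it is judged then, once.
The state is a dict: "clock": time; "q": joint angles; "joint_vel": joint speeds; "tau": joint torques, N m; "tool_pos": TCP position; "tcp_rot": TCP orientation; "contact_force": force on the tool from outside, world axes, zero at the start; "moment": the same for the moment, N m; "opening": finger opening in m; "grip_force": force on a finger pad.
Only numpy, scipy, OpenCV 4.12 (cv2) and the standard library are available. Lean on these libraries where they do the work, as an engineer would, in place of code of your own. Each camera call takes 0.05 s, during which the arm holds its last target. There are 200 camera calls.

TASK

The glue has set, so take the press stack apart from the top, one piece at a time, setting each piece down gently (no dropping) in the middle of its own place: first both steel weights, in either order, the round one upright in the round cork dish and the square one upright in the square cork tray; then the pressing bar flat and lengthwise on the wooden board with the raised ends; last the striped spoon blank flat and lengthwise across the two drying sticks. Leave the glue bottle and the mug standing where they are.

Things in the scene. Friction and masses are not known exactly. Their poses are not given: they have to be found in the camera images.
- round_weight: Round plain steel press weight, an upright cylinder 42 mm in diameter and 45 mm high, about 0.5 kg. Origin: centre of its underside, z up. At the start it stands on one end of the pressing bar, its centre about 37 mm from the bar's middle; which end varies. The two weights stand about 33 mm apart.
- square_weight: Square plain steel press weight, a block 40 x 40 mm and 45 mm high, about 0.5 kg. Origin: centre of its underside, z up, x and y across its faces. At the start it stands on the other end of the pressing bar, nearly square to it.
- caul: Pressing bar: a plain mid-brown wooden bar 44 mm wide (its x), 130 mm long (its y), 30 mm high, about 0.12 kg. Origin: centre of its underside. At the start it lies flat and lengthwise on the blank, under both weights.
- blank: The glued-up spoon blank, the work piece: a board of three strips (dark, light, dark) 60 mm wide (its x), 180 mm long (its y), 18 mm thick, about 0.13 kg. Origin: centre of its underside. At the start it lies flat at the bottom of the stack, on a fixed plywood press board 100 x 220 x 12 mm that lies lengthwise under it; it shows round the edges of the bar.
- round_rest: Rest of the round weight: a fixed round shallow cork dish, 88 mm across outside, 76 mm inside, inner floor 5 mm above the bench, rim 9 mm above the bench. Origin: its centre, at bench level.
- square_rest: Rest of the square weight: a fixed square shallow cork tray, 86 mm across outside, 74 mm inside, inner floor 5 mm above the bench, rim 9 mm above the bench. Origin: its centre, at bench level, x and y across its sides. The weight may stand in it at any turn.
- caul_rest: Rest of the pressing bar: a fixed wooden board 80 mm wide (its x), 190 mm long (its y), its top 8 mm above the bench, with a raised lip across each end (12 mm thick, up to 20 mm above the bench, 166 mm clear between the lips) and open long sides. Origin: its centre, at bench level. The bar belongs flat in the middle, lengthwise.
- bearers: Drying sticks for the blank: two fixed parallel wooden sticks on a thin cork base (90 x 170 x 5 mm); the sticks are 80 mm long (along x) and 14 mm wide, stand 110 mm apart centre to centre (along y), tops 25 mm above the bench. Origin: midway between them, at bench level. The blank belongs flat across both sticks, centred, its length along this y.
- glue: Bystander: a white glue bottle with an orange cap standing upright, 52 mm in diameter, 140 mm high, origin under its centre. Not part of the job.
- mug: Bystander: a blue mug standing upright, 76 mm in diameter, 85 mm high, handle to one side, origin under its centre. Not part of the job.
There are look-alikes about, which are no part of the job. What is shaped like the round_weight but black or pink is not meant.

How it is judged:
On the way, in this order (a step that is already met when the one before it is completed fails the run):
1. both weights stand released on their own rests (horizontal distance between round_weight and round_rest below 0.012 m and z of round_weight in the frame of round_rest between 0.001 and 0.009 m and angle between each of round_weight, square_weight's own z axis and vertical below 0.06 rad and contact force between each of round_weight, square_weight and the fingers below 0.05 N and linear speed of each of round_weight, square_weight below 0.03 m/s and horizontal distance between square_weight and square_rest below 0.012 m and z of square_weight in the frame of square_rest between 0.001 and 0.009 m), for 0.2 s.
2. the pressing bar lies released on its board, the weights still on their rests (all of step 1 and horizontal distance between caul and caul_rest below 0.012 m and z of caul in the frame of caul_rest between 0.004 and 0.012 m and angle between caul's own z axis and vertical below 0.06 rad and contact force between caul and the fingers below 0.05 N and linear speed of caul below 0.03 m/s and angle between the y axis of caul and the y axis of caul_rest, either way round below 0.2 rad), for 0.2 s.
3. the blank lies released across the drying sticks, all else still in place (all of step 2 and horizontal distance between blank and bearers below 0.012 m and z of blank in the frame of bearers between 0.021 and 0.029 m and angle between blank's own z axis and vertical below 0.06 rad and contact force between blank and the fingers below 0.05 N and linear speed of blank below 0.03 m/s and angle between the y axis of blank and the y axis of bearers, either way round below 0.2 rad), for 0.2 s.
At the end, for the whole second after the job is handed in: Each piece rests on its own place (height within 4 mm), centre within 12 mm horizontally, upright or flat within 0.06 rad, released and at rest: round weight in dish, square weight in tray, bar on its board, blank across the sticks; bar and blank lengthwise within 0.2 rad, either way round (all of step 3); the robot touches nothing.
It fails at once if a piece of the stack is dropped or knocked down (moving faster than 0.6 m/s with no finger on it, a fall of about 20 mm) ((linear speed of round_weight above 0.6 m/s and contact force between round_weight and the fingers below 0.05 N) or (linear speed of square_weight above 0.6 m/s and contact force between square_weight and the fingers below 0.05 N) or (linear speed of caul above 0.6 m/s and contact force between caul and the fingers below 0.05 N) or (linear speed of blank above 0.6 m/s and contact force between blank and the fingers below 0.05 N)).
It fails at once if the pressing bar is lifted with a weight still on it, or the blank with the bar still on it ((height (world z) of caul above 0.045 m and contact force between caul and round_weight above 0.2 N) or (height (world z) of caul above 0.045 m and contact force between caul and square_weight above 0.2 N) or (height (world z) of blank above 0.04 m and contact force between blank and caul above 0.2 N)).
It fails at once if the glue bottle or the mug is moved by more than 30 mm or tipped (distance of any of glue, mug from where it was at the start of the episode above 0.03 m or angle between any of glue, mug's own z axis and vertical above 0.35 rad).
It also fails if it takes over 106 s, if anything falls off the work surface, if the arm or the gripper's body presses on something with over 40 N, if the wrist force passes 120 N, or if a joint passes its speed limit or range.

## Working session

There is one attempt and no reset: what is moved stays moved. The work goes in short steps, Python scripts to look and compute and a tool call to move; the robot and the scene stay as the last step left them, time stands still between calls to the robot, and variables do not carry over. Pictures are saved under pics/ and viewed, at most 14 in all, crops included, and the job is handed in when it is done.

Besides the shell and the picture viewer there is one more tool, called after "Emit:" as name(argument=value, ...) on one line, values as JSON. step_arm: Moves the arm, as the interface text tells. Its arguments: {"type":"object","properties":{"moves":{"type":"array"}},"required":["moves"]}

```bash
ls; mkdir -p pics; python3 - <<'E'
from rig import arm, imaging
import cv2,pickle
print(arm.state())
for n in ("top","side"):
    f=imaging.grab_frame(n); pickle.dump(f,open(n+".pkl","wb")); cv2.imwrite(f"pics/{n}0.png",f["pixels"])
    print(n,f["fx"],f["cx"],f["cy"],f["R"],f["t"])
E
```

```text
pics
{'clock': 0.0, 'q': array([ 1.02071764e+00,  3.78101340e-01,  7.96368241e-02,  1.27443738e+00,
       -2.03308341e-05,  1.46049181e+00]), 'joint_vel': array([ 5.87216075e-04,  2.26329849e-04,  2.55159613e-04,  1.37401417e-03,
       -2.64745894e-05, -1.12357987e-03]), 'tau': array([ 3.02914341e-04, -4.63602483e+01,  2.69876736e+01,  2.08460185e-02,
        1.48477434e-04, -2.67264551e-05]), 'tool_pos': array([0.2446359 , 0.5200249 , 0.40374291]), 'tcp_rot': array([[-9.04847724e-01,  4.25733980e-01, -1.08336394e-03],
       [ 4.25735306e-01,  9.04845948e-01, -1.80559124e-03],
       [ 2.11575922e-04, -2.09501141e-03, -9.99997783e-01]]), 'contact_force': array([-0.43325562,  0.03209404,  0.66352043]), 'moment': array([0.02041023, 0.0444615 , 0.066036  ]), 'grip_force': 0.0, 'opening': 0.08520032826314039}
top 514.2532190350485 326.58494497294436 241.9290213902726 [[-0.02033239 -0.99977697  0.00570921]
 [-0.99604839  0.01976212 -0.08658557]
 [ 0.08645343 -0.00744715 -0.99622806]] [-0.01080061  0.63510342  1.22624049]
side 468.1400247857932 321.1605452713142 237.16513654010663 [[-9.92470364e-01 -1.22484517e-01 -3.46441886e-04]
 [-9.44501136e-02  7.67107289e-01 -6.34527843e-01]
 [ 7.79855943e-02 -6.29717357e-01 -7.72899927e-01]] [0.5883283  0.11890564 0.96964476]
```

View pics/top0.png

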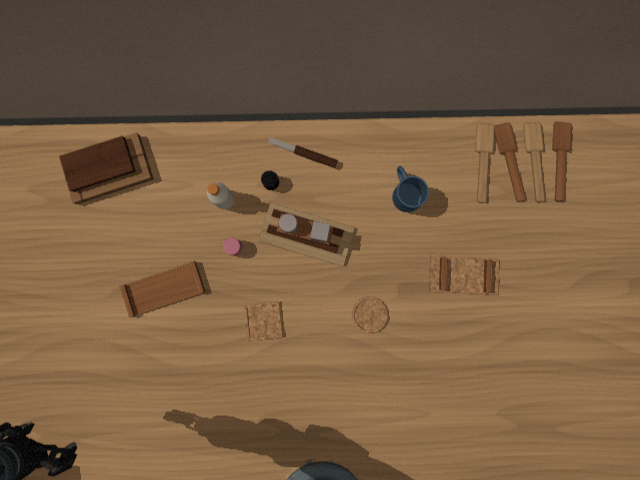

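View pics/side0.png

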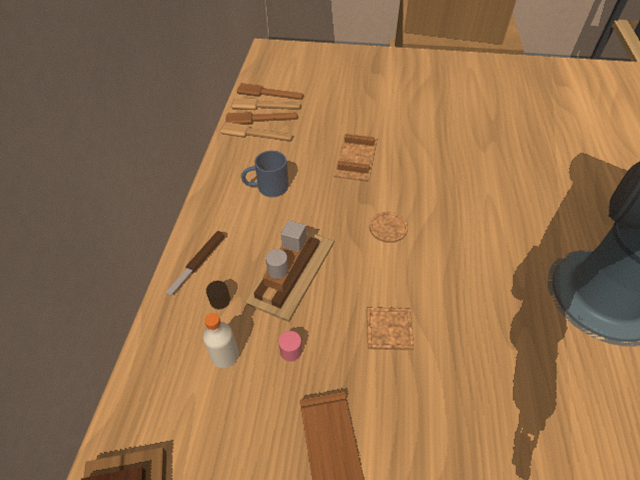

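Top view candidates for the round weight: grey cylinder (288,222) on the bar, which is the match; pink (232,247) and black (270,180) are the look-alikes. Square weight is at (320,231), tray (265,322), dish (371,315), bar board (164,289), sticks (465,275), glue (220,195), mug (410,193). The side view agrees.

```bash
cat > h.py <<'E'
import numpy as np,cv2,pickle
def cloud(f):
    z=f["range_z"].astype(float); v,u=np.mgrid[:480,:640]
    c=np.stack([(u-f["cx"])/f["fx"]*z,(v-f["cy"])/f["fy"]*z,z],-1)
    W=(c-f["t"])@f["R"]; W[z==0]=np.nan; return W
def at(f,uv,h):
    d=np.array([(uv[0]-f["cx"])/f["fx"],(uv[1]-f["cy"])/f["fy"],1])@f["R"]; o=-f["R"].T@f["t"]
    return o+d*(h-o[2])/d[2]
def rect(P):
    (c,s,a)=cv2.minAreaRect((P[:,:2]*1000).astype(np.float32)); return np.round(c,1),np.round(s,1),round(a,1),len(P)
E
python3 - <<'E'
from h import *
import cv2
f=pickle.load(open("top.pkl","rb")); W=cloud(f)
def reg(n,u0,v0,u1,v1,lo,hi):
    P=W[v0:v1,u0:u1].reshape(-1,3); P=P[(P[:,2]>lo)&(P[:,2]<hi)]
    print(n,rect(P), "medz",np.median(P[:,2]).round(4),"mean",P.mean(0).round(4))
for n,p in dict(round=(288,222),sq=(320,231),tray=(265,322),dish=(371,315),board=(164,289),stick1=(445,273),sticks2=(489,276),bench=(300,290),caul=(304,226),press=(265,232)).items(): print(n,W[p[1],p[0]].round(4))
reg("round",275,205,304,242,.095,.12)
reg("sq",305,210,335,250,.095,.12)
reg("caul",255,195,360,270,.05,.07)
reg("blank+",255,195,360,270,.022,.12)
reg("press",250,190,365,275,.008,.12)
reg("tray",240,295,290,350,.003,.02)
reg("dish",345,290,395,340,.003,.02)
reg("board",110,255,215,325,.004,.03)
reg("lips",110,255,215,325,.015,.03)
reg("bear",420,245,510,305,.0025,.04)
reg("sticks",420,245,510,305,.018,.04)
reg("glue",200,175,240,215,.03,.16)
reg("mug",385,160,430,220,.03,.1)
reg("pink",215,235,245,260,.03,.06)
reg("black",255,165,285,195,.03,.06)
i=cv2.resize(f["pixels"][190:350,230:400],None,fx=4.5,fy=3.7*1,interpolation=cv2.INTER_CUBIC); cv2.imwrite("pics/c1.png",i[:600,:800])
E
```

```text
round [0.6764 0.065  0.0994]
sq [ 0.6536 -0.0084  0.1037]
tray [0.443 0.131 0.005]
dish [ 0.4545 -0.1292  0.0027]
board [0.5285 0.3787 0.0035]
stick1 [ 0.5533 -0.3096  0.0275]
sticks2 [ 0.544  -0.419   0.0189]
bench [ 0.5192  0.0446 -0.0046]
caul [0.6713 0.0297 0.0584]
press [nan nan nan]
round (array([676.2,  65.9]), array([41.6, 39.4]), 0.7, 262) medz 0.1047 mean [0.6756 0.0657 0.1043]
sq (array([655.4,  -7.8]), array([39.9, 40.2]), 77.3, 306) medz 0.1044 mean [ 0.6549 -0.0078  0.1043]
caul (array([665.8,  28.9]), array([129.9,  43.9]), 74.4, 428) medz 0.0599 mean [0.6627 0.0284 0.0598]
blank+ (array([664.8,  29.2]), array([180.3,  60.5]), 72.0, 1824) medz 0.0583 mean [0.6608 0.0274 0.0613]
press (array([687.2,  12. ]), array([242.7, 183.7]), 66.6, 3431) medz 0.027 mean [0.6551 0.0253 0.0383]
tray (array([443.2, 132.3]), array([120.7, 131.2]), 88.9, 1287) medz 0.0065 mean [0.4454 0.1357 0.0068]
dish (array([ 456.2, -125.6]), array([120.7, 119.5]), 88.6, 947) medz 0.0058 mean [ 0.4575 -0.1242  0.0063]
board (array([527.8, 383.3]), array([258.5, 169.1]), 88.9, 2746) medz 0.0083 mean [0.5301 0.3831 0.0095]
lips (array([530.5, 380.5]), array([ 79.7, 192.9]), 17.7, 351) medz 0.0197 mean [0.5299 0.3849 0.0197]
bear (array([ 549.6, -363.5]), array([222.7, 145.9]), 88.8, 2434) medz 0.0055 mean [ 0.5502 -0.3614  0.0086]
sticks (array([ 550.2, -361.2]), array([125.1,  78.7]), 86.3, 419) medz 0.0241 mean [ 0.5495 -0.3617  0.0242]
glue (array([749.1, 228.3]), array([47.1, 50.9]), 49.6, 499) medz 0.0954 mean [0.745  0.2236 0.0964]
mug (array([ 755.3, -216.3]), array([101.9,  76.8]), 49.5, 555) medz 0.0703 mean [ 0.7535 -0.225   0.0659]
pink (array([629.8, 206.2]), array([40.5, 39.9]), 61.5, 248) medz 0.0446 mean [0.6292 0.2052 0.0442]
black (array([791.4, 113.6]), array([40. , 40.4]), 28.2, 239) medz 0.0445 mean [0.7907 0.1132 0.0442]
```

View pics/c1.png

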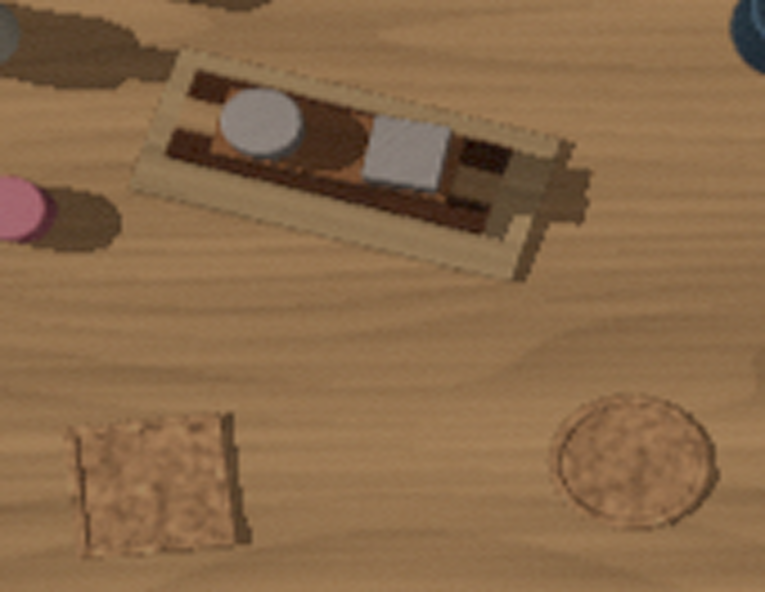

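```bash
cat > go.py <<'E'
import sys,numpy as np
from rig import arm
s=arm.state(); R=s["tcp_rot"]; p=s["tool_pos"]
x,y,z,yaw=map(float,sys.argv[1:5])  # target grasp point (mm), x-axis yaw (deg)
cur=np.degrees(np.arctan2(R[1,0],R[0,0])); d=(yaw-cur+180)%360-180
a=np.radians(yaw); Rn=np.c_[[np.cos(a),np.sin(a),0],[np.sin(a),-np.cos(a),0],[0,0,-1]]
t=np.array([x,y,z+155])/1000
print("clock %.1f F %s tilt %s open %.3f"%(s["clock"],s["contact_force"].round(1),R[:2,2].round(4),s["opening"]))
print("gp now",(p*1000-[0,0,155]).round(1),"yaw",round(cur,1),"turn units",round(-d/6,2),"shift units after turn",(Rn.T@(t-p)/.03).round(2),"now-frame",(R.T@(t-p)/.03).round(2))
E
python3 - <<'E'
from h import *
f=pickle.load(open("top.pkl","rb")); W=cloud(f)
H=cv2.blur(np.nan_to_num(W[...,2],nan=0).astype(np.float32),(3,3))
for n,(u0,v0,u1,v1) in dict(tray=(240,295,290,350),dish=(345,290,395,340)).items():
    m=(H[v0:v1,u0:u1]>.003).astype(np.uint8); m=cv2.morphologyEx(m,cv2.MORPH_OPEN,np.ones((5,5)))
    k,L,S,C=cv2.connectedComponentsWithStats(m); i=1+S[1:,4].argmax(); P=W[v0:v1,u0:u1][L==i]
    v,u=np.nonzero(L==i); b=S[i]
    print(n,rect(P),P.mean(0).round(4),"pix",b[0]+u0,b[1]+v0,b[2],b[3], at(f,(u.mean()+u0,v.mean()+v0),.007).round(4))
E
python3 go.py 676 66 180 74.4
```

```text
tray (array([442.2, 136.9]), array([87.2, 80. ]), 14.5, 1292) [nan nan nan] pix 244 302 39 39 [0.4466 0.1365 0.007 ]
dish (array([ 461.1, -127.5]), array([71.3, 79.9]), 57.9, 1023) [nan nan nan] pix 352 296 36 36 [ 0.4577 -0.1247  0.007 ]
clock 0.1 F [-0.5  0.6 -1.5] tilt [-0.001  -0.0016] open 0.085
gp now [244.7 520.1 248.8] yaw 154.8 turn units 13.4 shift units after turn [-10.71  17.92   2.29] now-frame [-19.45  -7.57   2.3 ]
```

Emit:
step_arm(moves=[[0, 0, 0, 0, 0, 1, 0], [0, 0, 0, 0, 0, 1, 0], [0, 0, 0, 0, 0, 1, 0], [0, 0, 0, 0, 0, 1, 0], [0, 0, 0, 0, 0, 1, 0], [0, 0, 0, 0, 0, 1, 0], [0, 0, 0, 0, 0, 1, 0], [0, 0, 0, 0, 0, 1, 0], [0, 0, 0, 0, 0, 1, 0], [0, 0, 0, 0, 0, 1, 0]])

```text
clock: 1.1
tool_pos: [0.2447, 0.5201, 0.4041]
tcp_rot: [[-0.079, 0.997, -0.001], [0.997, 0.079, -0.001], [-0.001, -0.001, -1.0]]
contact_force: [-0.0, -0.4, -0.6]
opening: 0.0854
grip_force: 0.0
```

Emit:
step_arm(moves=[[0, 0, 0, 0, 0, 0.85, 0], [0, 0, 0, 0, 0, 0.85, 0], [0, 0, 0, 0, 0, 0.85, 0], [0, 0, 0, 0, 0, 0.85, 0], [-0.6, 1, 0, 0, 0, 0, 0], [-0.6, 1, 0, 0, 0, 0, 0], [-0.6, 1, 0, 0, 0, 0, 0], [-0.6, 1, 0, 0, 0, 0, 0], [-0.6, 1, 0, 0, 0, 0, 0], [-0.6, 1, 0, 0, 0, 0, 0]])

```text
clock: 2.1
tool_pos: [0.3898, 0.3666, 0.4043]
tcp_rot: [[0.269, 0.963, -0.001], [0.963, -0.269, -0.0], [-0.001, -0.0, -1.0]]
contact_force: [0.6, 0.4, -0.6]
opening: 0.0856
grip_force: 0.0
```

Emit:
step_arm(moves=[[-0.6, 1, 0, 0, 0, 0, 0], [-0.6, 1, 0, 0, 0, 0, 0], [-0.6, 1, 0, 0, 0, 0, 0], [-0.6, 1, 0, 0, 0, 0, 0], [-0.6, 1, 0, 0, 0, 0, 0], [-0.6, 1, 0, 0, 0, 0, 0], [-0.6, 1, 0, 0, 0, 0, 0], [-0.6, 1, 0, 0, 0, 0, 0], [-0.6, 1, 0, 0, 0, 0, 0], [0, 0, 0, 0, 0, 0, 0]])

```text
clock: 3.1
tool_pos: [0.6079, 0.136, 0.4034]
tcp_rot: [[0.274, 0.962, -0.0], [0.962, -0.274, -0.001], [-0.001, 0.0, -1.0]]
contact_force: [0.3, -0.2, -0.1]
opening: 0.0854
grip_force: 0.0
```

```bash
python3 go.py 676.2 65.9 86 74.4; python3 - <<'E'
from rig import arm, imaging
import cv2,pickle
s=arm.state();f=imaging.grab_frame("wrist"); f["s"]=s; pickle.dump(f,open("w1.pkl","wb")); cv2.imwrite("pics/w1.png",f["pixels"]); print(f["fx"],f["cx"],f["cy"],f["hand_eye"])
E
```

```text
clock 3.1 F [ 0.3 -0.2 -0.1] tilt [-0.0001 -0.0013] open 0.085
gp now [607.9 136.  248.4] yaw 74.1 turn units -0.05 shift units after turn [-1.64  2.82  5.41] now-frame [-1.62  2.83  5.42]
371.64829954431775 320.5153119927675 238.00671644416008 [[-9.84405817e-04 -9.51864056e-01 -3.06518922e-01  7.81997199e-02]
 [ 9.99999410e-01 -7.95993017e-04 -7.39687103e-04  1.23475767e-04]
 [ 4.60094644e-04 -3.06519469e-01  9.51864278e-01  3.08842199e-02]
 [ 0.00000000e+00  0.00000000e+00  0.00000000e+00  1.00000000e+00]]
```

View pics/w1.png

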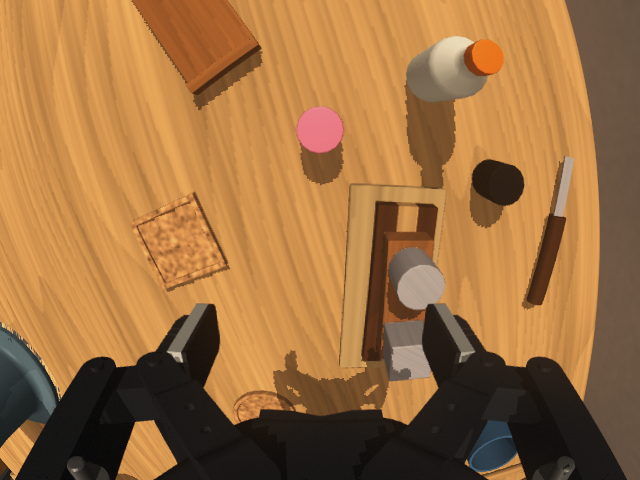

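The wrist view shows the grey cylinder top at (420,286), the square block at (406,350), the tray with corners (133,222), (193,193), (228,267), (167,290), and the pink and black look-alikes at (320,130) and (498,182). I'm cross-checking these.

```bash
cat >> h.py <<'E'
def watf(f,uv,h):
    s=f["s"];X=f["hand_eye"]; dx,dy=(uv[0]-f["cx"])/f["fx"],(uv[1]-f["cy"])/f["fy"]; r=np.hypot(dx,dy)
    d=np.array([np.sin(r)*dx/r,np.sin(r)*dy/r,np.cos(r)]); d=s["tcp_rot"]@X[:3,:3]@d; o=s["tool_pos"]+s["tcp_rot"]@X[:3,3]
    return o+d*(h-o[2])/d[2]
E
python3 - <<'E'
from h import *
f=pickle.load(open("w1.pkl","rb"))
c=[watf(f,p,.009) for p in [(133,222),(193,193),(228,267),(167,290)]]; print(np.mean(c,0),[np.linalg.norm(c[i]-c[i-1]).round(4) for i in range(4)])
for n,p,h in [("round",(420,286),.105),("pink",(320,130),.045),("press corner",(349,184),.012),("press corner",(444,188),.012)]: print(n,watf(f,p,h).round(4))
E
```

```text
[0.44687908 0.13359669 0.009     ] [np.float64(0.0873), np.float64(0.0819), np.float64(0.0878), np.float64(0.083)]
round [0.6723 0.0662 0.105 ]
pink [0.627  0.2043 0.045 ]
press corner [0.6396 0.145  0.012 ]
press corner [0.7331 0.116  0.012 ]
```

Emit:
step_arm(moves=[[-0.4, 0.7, 0.5, 0, 0, 0, 0], [-0.4, 0.7, 0.5, 0, 0, 0, 0], [-0.4, 0.7, 0.5, 0, 0, 0, 0], [-0.4, 0.7, 0.5, 0, 0, 0, 0], [0, 0, 0.5, 0, 0, 0, 0], [0, 0, 0, 0, 0, 0, 0], [0, 0, 0, 0, 0, 0, 0], [0, 0, 0, 0, 0, 0, 0], [0, 0, 0, 0, 0, 0, 0], [0, 0, 0, 0, 0, 0, 0]])

```text
clock: 4.15
tool_pos: [0.6736, 0.0709, 0.3308]
tcp_rot: [[0.268, 0.963, 0.002], [0.963, -0.268, 0.0], [0.001, 0.001, -1.0]]
contact_force: [-0.1, 0.8, 0.6]
opening: 0.0855
grip_force: 0.0
```

```bash
python3 go.py 676.2 65.9 86 74.4
```

```text
clock 4.2 F [-0.1  0.8  0.6] tilt [0.0016 0.0001] open 0.086
gp now [673.6  70.9 175.8] yaw 74.4 turn units 0.01 shift units after turn [-0.14  0.13  2.99] now-frame [-0.14  0.12  2.99]
```

Emit:
step_arm(moves=[[-0.15, 0.1, 0.5, 0, 0, 0, 0], [0, 0, 0.5, 0, 0, 0, 0], [0, 0, 0.5, 0, 0, 0, 0], [0, 0, 0.5, 0, 0, 0, 0], [0, 0, 0.5, 0, 0, 0, 0], [0, 0, 0.3, 0, 0, 0, 0], [0, 0, 0.2, 0, 0, 0, 0], [0, 0, 0, 0, 0, 0, 0], [0, 0, 0, 0, 0, 0, 0], [0, 0, 0, 0, 0, 0, 0]])

```text
clock: 5.15
tool_pos: [0.6758, 0.0653, 0.2407]
tcp_rot: [[0.269, 0.963, 0.002], [0.963, -0.269, 0.0], [0.001, 0.002, -1.0]]
contact_force: [-0.1, -0.8, -0.7]
opening: 0.0855
grip_force: 0.0
```

Emit:
step_arm(moves=[[0, 0, 0, 0, 0, 0, 0.2], [0, 0, 0, 0, 0, 0, 0.3], [0, 0, 0, 0, 0, 0, 0.4], [0, 0, 0, 0, 0, 0, 0.5], [0, 0, 0, 0, 0, 0, 0.6], [0, 0, 0, 0, 0, 0, 0.7], [0, 0, 0, 0, 0, 0, 0.8], [0, 0, 0, 0, 0, 0, 1], [0, 0, 0, 0, 0, 0, 1], [0, 0, 0, 0, 0, 0, 1]])

```text
clock: 6.15
tool_pos: [0.6747, 0.0655, 0.24]
tcp_rot: [[0.269, 0.963, -0.001], [0.963, -0.269, 0.0], [0.0, -0.001, -1.0]]
contact_force: [-4.3, 0.7, 5.7]
opening: 0.0409
grip_force: 61.5
```

```bash
python3 go.py 676.2 65.9 180 74.4; python3 - <<'E'
from rig import arm, imaging
import cv2,pickle
f=imaging.grab_frame("side"); cv2.imwrite("pics/s1.png",cv2.resize(f["pixels"][180:340,170:370],None,fx=3,fy=3))
E
```

```text
clock 6.2 F [-4.3  0.7  5.7] tilt [-0.0013  0.0005] open 0.041
gp now [674.7  65.5  85. ] yaw 74.4 turn units 0.0 shift units after turn [ 0.03  0.04 -3.17] now-frame [ 0.03  0.04 -3.17]
```

View pics/s1.png

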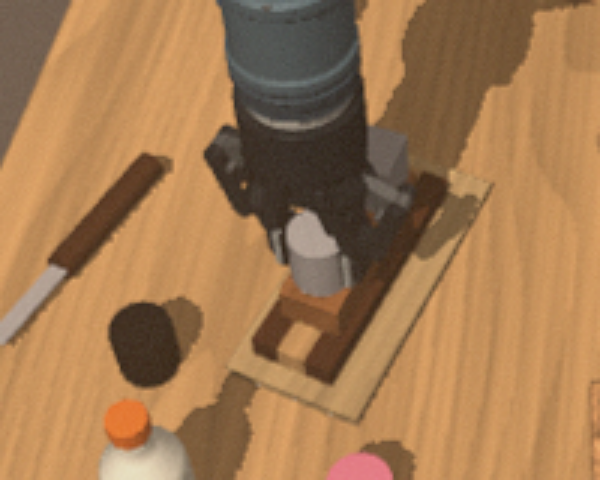

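Emit:
step_arm(moves=[[0, 0, -0.15, 0, 0, 0, 1], [0, 0, -0.3, 0, 0, 0, 1], [0, 0, -0.5, 0, 0, 0, 1], [0, 0, -0.5, 0, 0, 0, 1], [0, 0, -0.5, 0, 0, 0, 1], [0, 0, -0.5, 0, 0, 0, 1], [0, 0, -0.5, 0, 0, 0, 1], [0, 0, 0, 0, 0, 0, 1], [0, 0, 0, 0, 0, 0, 1], [0, 0, 0, 0, 0, 0, 1]])

```text
clock: 7.2
tool_pos: [0.675, 0.0652, 0.3269]
tcp_rot: [[0.269, 0.963, -0.002], [0.963, -0.269, -0.0], [-0.001, -0.002, -1.0]]
contact_force: [-0.5, 0.5, -5.1]
opening: 0.0409
grip_force: 61.1
```

```bash
python3 go.py 458 -126 120 74.4
```

```text
clock 7.2 F [-0.5  0.5 -5.1] tilt [-0.0019 -0.    ] open 0.041
gp now [675.   65.2 171.9] yaw 74.4 turn units -0.0 shift units after turn [-8.08 -5.25  1.73] now-frame [-8.08 -5.25  1.74]
```

Emit:
step_arm(moves=[[-0.5, -0.3, 0, 0, 0, 0, 1], [-0.8, -0.5, 0, 0, 0, 0, 1], [-0.9, -0.6, 0, 0, 0, 0, 1], [-0.9, -0.6, 0, 0, 0, 0, 1], [-0.9, -0.6, 0, 0, 0, 0, 1], [-0.9, -0.6, 0, 0, 0, 0, 1], [-0.9, -0.6, 0, 0, 0, 0, 1], [-0.9, -0.6, 0, 0, 0, 0, 1], [-0.8, -0.5, 0, 0, 0, 0, 1], [-0.6, -0.35, 0, 0, 0, 0, 1]])

```text
clock: 8.2
tool_pos: [0.4563, -0.1271, 0.3273]
tcp_rot: [[0.27, 0.963, -0.002], [0.963, -0.27, 0.0], [-0.0, -0.002, -1.0]]
contact_force: [0.3, -0.5, -3.9]
opening: 0.0404
grip_force: 61.5
```

Emit:
step_arm(moves=[[0, 0, 0.5, 0, 0, 0, 1], [0, 0, 0.6, 0, 0, 0, 1], [0, 0, 0.6, 0, 0, 0, 1], [0, 0, 0.6, 0, 0, 0, 1], [0, 0, 0.6, 0, 0, 0, 1], [0, 0, 0.4, 0, 0, 0, 1], [0, 0, 0.2, 0, 0, 0, 1], [0, 0, 0, 0, 0, 0, 1], [0, 0, 0, 0, 0, 0, 1], [0, 0, 0, 0, 0, 0, 1]])

```text
clock: 9.2
tool_pos: [0.4588, -0.1266, 0.2239]
tcp_rot: [[0.269, 0.963, 0.001], [0.963, -0.269, -0.001], [-0.0, 0.002, -1.0]]
contact_force: [-0.4, 0.4, -3.6]
opening: 0.0409
grip_force: 61.5
```

```bash
python3 go.py 458 -126 30 74.4; python3 - <<'E'
from rig import arm, imaging
import cv2,pickle
from h import *
f=imaging.grab_frame("top"); W=cloud(f)
f2=imaging.grab_frame("side"); cv2.imwrite("pics/s2.png",cv2.resize(f2["pixels"][160:280,330:450],None,fx=4,fy=4))
E
```

```text
clock 9.2 F [-0.4  0.4 -3.6] tilt [ 0.0015 -0.0005] open 0.041
gp now [ 458.8 -126.6   68.9] yaw 74.4 turn units 0.0 shift units after turn [ 0.01 -0.03  1.3 ] now-frame [ 0.01 -0.03  1.3 ]
```

View pics/s2.png

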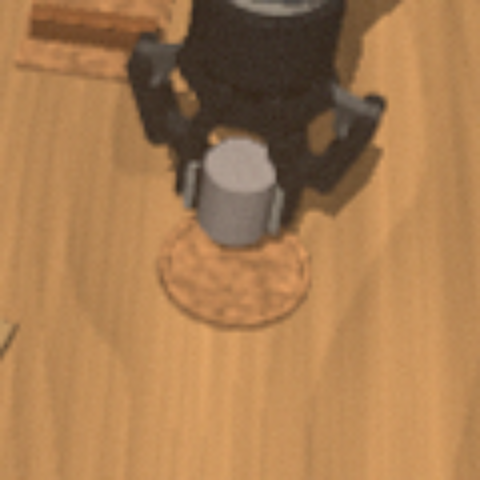

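```bash
python3 - <<'E'
from h import *
f=pickle.load(open("side.pkl","rb"));print(at(f,(388.75,227),.008))
f=pickle.load(open("top.pkl","rb"));print(at(f,(371,314.5),.008))
E
```

```text
[ 0.45142971 -0.12327131  0.008     ]
[ 0.45604767 -0.12876391  0.008     ]
```

Emit:
step_arm(moves=[[0, 0, 0.3, 0, 0, 0, 1], [0, 0, 0.3, 0, 0, 0, 1], [0, 0, 0.3, 0, 0, 0, 1], [0, 0, 0.1, 0, 0, 0, 1], [0, 0, 0.1, 0, 0, 0, 1], [0, 0, 0.05, 0, 0, 0, 1], [0, 0, 0.05, 0, 0, 0, 1], [0, 0, 0, 0, 0, 0, 1], [0, 0, 0, 0, 0, 0, 1], [0, 0, 0, 0, 0, 0, 1]])

```text
clock: 10.3
tool_pos: [0.4584, -0.1265, 0.1874]
tcp_rot: [[0.269, 0.963, 0.001], [0.963, -0.269, -0.0], [0.0, 0.001, -1.0]]
contact_force: [-0.0, -0.0, -3.3]
opening: 0.0407
grip_force: 61.5
```

```bash
python3 go.py 458 -126 30 74.4
```

```text
clock 10.3 F [-0.  -0.  -3.3] tilt [ 0.0005 -0.0001] open 0.041
gp now [ 458.4 -126.5   32.4] yaw 74.4 turn units 0.0 shift units after turn [ 0.01 -0.02  0.08] now-frame [ 0.01 -0.02  0.08]
```

Emit:
step_arm(moves=[[0, -0.05, 0, 0, 0, 0, 1], [0, 0, 0.04, 0, 0, 0, 1], [0, 0, 0, 0, 0, 0, 1], [0, 0, 0.04, 0, 0, 0, 1], [0, 0, 0, 0, 0, 0, 1], [0, 0, 0.03, 0, 0, 0, 1], [0, 0, 0, 0, 0, 0, 1], [0, 0, 0, 0, 0, 0, 1], [0, 0, 0, 0, 0, 0, 1], [0, 0, 0, 0, 0, 0, 1]])

```text
clock: 11.3
tool_pos: [0.4569, -0.126, 0.1849]
tcp_rot: [[0.269, 0.963, 0.0], [0.963, -0.269, -0.0], [-0.0, 0.001, -1.0]]
contact_force: [-3.5, 1.4, 7.8]
opening: 0.0403
grip_force: 63.0
```

Touched down (force went from −3 to +8 N). Opening slowly, then up.

Emit:
step_arm(moves=[[0, 0, 0, 0, 0, 0, 0.8], [0, 0, 0, 0, 0, 0, 0.5], [0, 0, 0, 0, 0, 0, 0.4], [0, 0, 0, 0, 0, 0, 0.3], [0, 0, 0, 0, 0, 0, 0], [0, 0, 0, 0, 0, 0, 0], [0, 0, 0, 0, 0, 0, 0], [0, 0, -0.2, 0, 0, 0, 0], [0, 0, -0.4, 0, 0, 0, 0], [0, 0, -0.6, 0, 0, 0, 0]])

```text
clock: 12.3
tool_pos: [0.4563, -0.1258, 0.2199]
tcp_rot: [[0.269, 0.963, -0.002], [0.963, -0.269, 0.001], [0.0, -0.002, -1.0]]
contact_force: [-0.5, -1.0, -0.0]
opening: 0.0849
grip_force: 0.0
```

```bash
python3 go.py 655 -8 175 77.3
```

```text
clock 12.3 F [-0.5 -1.  -0. ] tilt [-0.0018  0.0009] open 0.085
gp now [ 456.3 -125.8   64.9] yaw 74.4 turn units -0.48 shift units after turn [ 5.29  5.6  -3.67] now-frame [ 5.56  5.32 -3.68]
```

Emit:
step_arm(moves=[[0, 0, -0.9, 0, 0, -0.5, 0], [0, 0, -0.9, 0, 0, 0, 0], [0, 0, -0.9, 0, 0, 0, 0], [0.3, 0.3, -0.9, 0, 0, 0, 0], [0.8, 0.8, 0, 0, 0, 0, 0], [0.9, 0.95, 0, 0, 0, 0, 0], [0.9, 0.95, 0, 0, 0, 0, 0], [0.9, 0.95, 0, 0, 0, 0, 0], [0.8, 0.9, 0, 0, 0, 0, 0], [0.5, 0.6, 0, 0, 0, 0, 0]])

```text
clock: 13.3
tool_pos: [0.6514, -0.0108, 0.3281]
tcp_rot: [[0.217, 0.976, 0.001], [0.976, -0.217, 0.0], [0.001, 0.001, -1.0]]
contact_force: [0.5, -0.0, 0.3]
opening: 0.0855
grip_force: 0.0
```

Emit:
step_arm(moves=[[0.2, 0.15, 0.5, 0, 0, 0, 0], [0, 0, 0.5, 0, 0, 0, 0], [0, 0, 0, 0, 0, 0, 0], [0, 0, 0, 0, 0, 0, 0], [0, 0, 0, 0, 0, 0, 0], [0, 0, 0, 0, 0, 0, 0], [0, 0, 0, 0, 0, 0, 0], [0, 0, 0, 0, 0, 0, 0], [0, 0, 0, 0, 0, 0, 0], [0, 0, 0, 0, 0, 0, 0]])

```text
clock: 14.3
tool_pos: [0.6555, -0.0075, 0.298]
tcp_rot: [[0.218, 0.976, 0.0], [0.976, -0.218, 0.0], [0.0, 0.0, -1.0]]
contact_force: [0.3, -0.1, 0.1]
opening: 0.0853
grip_force: 0.0
```

```bash
python3 go.py 655 -8 86 77.3;  python3 - <<'E'
from rig import arm, imaging
from h import *
f=imaging.grab_frame("top"); W=cloud(f)
P=W[290:340,345:395].reshape(-1,3); P=P[(P[:,2]>.042)&(P[:,2]<.06)]; print("round",rect(P),np.median(P[:,2]))
E
```

```text
clock 14.3 F [ 0.3 -0.1  0.1] tilt [0.0002 0.0001] open 0.085
gp now [655.5  -7.5 143. ] yaw 77.4 turn units 0.02 shift units after turn [-0.02 -0.01  1.9 ] now-frame [-0.02 -0.01  1.9 ]
round (array([ 459.9, -125.5]), array([40.2, 40.2]), 14.4, 245) 0.049641812875657505
```

Emit:
step_arm(moves=[[0, 0, 0.5, 0, 0, 0, 0], [0, 0, 0.5, 0, 0, 0, 0], [0, 0, 0.5, 0, 0, 0, 0], [0, 0, 0.3, 0, 0, 0, 0], [0, 0, 0.1, 0, 0, 0, 0], [0, 0, 0, 0, 0, 0, 0], [0, 0, 0, 0, 0, 0, 0.2], [0, 0, 0, 0, 0, 0, 0.3], [0, 0, 0, 0, 0, 0, 0.4], [0, 0, 0, 0, 0, 0, 0.5]])

```text
clock: 15.35
tool_pos: [0.655, -0.0073, 0.2413]
tcp_rot: [[0.218, 0.976, -0.001], [0.976, -0.218, 0.0], [0.0, -0.001, -1.0]]
contact_force: [-3.4, 1.0, 1.8]
opening: 0.0427
grip_force: 1.8
```

Emit:
step_arm(moves=[[0, 0, 0, 0, 0, 0, 0.6], [0, 0, 0, 0, 0, 0, 0.8], [0, 0, 0, 0, 0, 0, 1], [0, 0, 0, 0, 0, 0, 1], [0, 0, 0, 0, 0, 0, 1], [0, 0, 0, 0, 0, 0, 1], [0, 0, -0.15, 0, 0, 0, 1], [0, 0, -0.3, 0, 0, 0, 1], [0, 0, -0.5, 0, 0, 0, 1], [0, 0, -0.5, 0, 0, 0, 1]])

```text
clock: 16.35
tool_pos: [0.6555, -0.0076, 0.2845]
tcp_rot: [[0.218, 0.976, -0.001], [0.976, -0.218, 0.0], [-0.0, -0.001, -1.0]]
contact_force: [0.5, -0.4, -5.5]
opening: 0.0394
grip_force: 60.9
```

```bash
python3 go.py 446 134.5 115 77.3
```

```text
clock 16.4 F [ 0.5 -0.4 -5.5] tilt [-0.0008  0.0001] open 0.039
gp now [655.5  -7.6 129.5] yaw 77.4 turn units 0.02 shift units after turn [ 3.09 -7.85  0.48] now-frame [ 3.1  -7.85  0.49]
```

Emit:
step_arm(moves=[[0.1, -0.3, -0.2, 0, 0, 0, 1], [0.3, -0.7, -0.2, 0, 0, 0, 1], [0.35, -0.9, 0, 0, 0, 0, 1], [0.35, -0.9, 0, 0, 0, 0, 1], [0.35, -0.9, 0, 0, 0, 0, 1], [0.35, -0.9, 0, 0, 0, 0, 1], [0.35, -0.9, 0, 0, 0, 0, 1], [0.35, -0.9, 0, 0, 0, 0, 1], [0.35, -0.85, 0, 0, 0, 0, 1], [0.25, -0.6, 0, 0, 0, 0, 1]])

```text
clock: 17.35
tool_pos: [0.4434, 0.1355, 0.2961]
tcp_rot: [[0.217, 0.976, -0.002], [0.976, -0.217, 0.0], [0.0, -0.002, -1.0]]
contact_force: [-0.3, -0.0, -4.0]
opening: 0.0398
grip_force: 61.5
```

Emit:
step_arm(moves=[[0, 0, 0.6, 0, 0, 0, 1], [0, 0, 0.6, 0, 0, 0, 1], [0, 0, 0.6, 0, 0, 0, 1], [0, 0, 0.4, 0, 0, 0, 1], [0, 0, 0.2, 0, 0, 0, 1], [0, 0, 0, 0, 0, 0, 1], [0, 0, 0, 0, 0, 0, 1], [0, 0, 0, 0, 0, 0, 1], [0, 0, 0, 0, 0, 0, 1], [0, 0, 0, 0, 0, 0, 1]])

```text
clock: 18.35
tool_pos: [0.4462, 0.1347, 0.2249]
tcp_rot: [[0.218, 0.976, 0.001], [0.976, -0.218, 0.0], [0.001, 0.001, -1.0]]
contact_force: [-0.7, 0.4, -4.9]
opening: 0.0391
grip_force: 61.4
```

```bash
python3 go.py 446 134.5 31 77.3;  python3 - <<'E'
from rig import arm, imaging
from h import *
f2=imaging.grab_frame("side"); a=cv2.resize(f2["pixels"][180:280,340:440],None,fx=4,fy=4)
b=cv2.resize(f2["pixels"][270:370,340:440],None,fx=4,fy=4); cv2.imwrite("pics/s3.png",np.hstack([a,b]))
E
```

```text
clock 18.4 F [-0.7  0.4 -4.9] tilt [0.0011 0.0003] open 0.039
gp now [446.2 134.7  69.9] yaw 77.4 turn units 0.02 shift units after turn [-0.01 -0.01  1.3 ] now-frame [-0.01 -0.01  1.3 ]
```

View pics/s3.png

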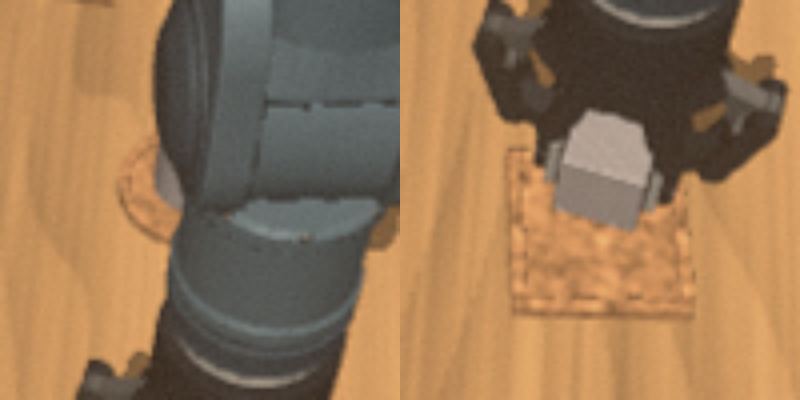

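The square weight hangs above its tray (right half). The arm hides the dish. Lowering.

Emit:
step_arm(moves=[[0, 0, 0.4, 0, 0, 0, 1], [0, 0, 0.4, 0, 0, 0, 1], [0, 0, 0.2, 0, 0, 0, 1], [0, 0, 0.1, 0, 0, 0, 1], [0, 0, 0.05, 0, 0, 0, 1], [0, 0, 0.05, 0, 0, 0, 1], [0, 0, 0.05, 0, 0, 0, 1], [0, 0, 0, 0, 0, 0, 1], [0, 0, 0, 0, 0, 0, 1], [0, 0, 0, 0, 0, 0, 1]])

```text
clock: 19.4
tool_pos: [0.4461, 0.1347, 0.1871]
tcp_rot: [[0.218, 0.976, 0.001], [0.976, -0.218, 0.0], [0.0, 0.001, -1.0]]
contact_force: [-0.3, 1.0, -4.0]
opening: 0.0397
grip_force: 61.4
```

Emit:
step_arm(moves=[[0, 0, 0, 0, 0, 0, 1], [0, 0, 0.03, 0, 0, 0, 1], [0, 0, 0, 0, 0, 0, 1], [0, 0, 0.03, 0, 0, 0, 1], [0, 0, 0, 0, 0, 0, 1], [0, 0, 0, 0, 0, 0, 1], [0, 0, 0, 0, 0, 0, 1], [0, 0, 0, 0, 0, 0, 1], [0, 0, 0, 0, 0, 0, 1], [0, 0, 0, 0, 0, 0, 1]])

```text
clock: 20.4
tool_pos: [0.446, 0.1347, 0.187]
tcp_rot: [[0.218, 0.976, 0.001], [0.976, -0.218, 0.0], [0.0, 0.001, -1.0]]
contact_force: [-6.2, -0.5, 15.8]
opening: 0.0394
grip_force: 64.0
```

Down. Release and rise.

Emit:
step_arm(moves=[[0, 0, -0.03, 0, 0, 0, 1], [0, 0, 0, 0, 0, 0, 0.8], [0, 0, 0, 0, 0, 0, 0.5], [0, 0, 0, 0, 0, 0, 0.4], [0, 0, 0, 0, 0, 0, 0.3], [0, 0, 0, 0, 0, 0, 0], [0, 0, 0, 0, 0, 0, 0], [0, 0, 0, 0, 0, 0, 0], [0, 0, -0.3, 0, 0, 0, 0], [0, 0, -0.6, 0, 0, 0, 0]])

```text
clock: 21.4
tool_pos: [0.445, 0.1345, 0.2126]
tcp_rot: [[0.218, 0.976, -0.003], [0.976, -0.218, -0.0], [-0.001, -0.003, -1.0]]
contact_force: [0.1, 0.4, -0.0]
opening: 0.0856
grip_force: 0.0
```

Emit:
step_arm(moves=[[0, 0, -0.9, 0, 0, 0, 0], [0, 0, -0.9, 0, 0, 0, 0], [0, 0, -0.9, 0, 0, 0.5, 0], [0, 0.5, -0.5, 0, 0, 0, 0], [0, 0.9, 0, 0, 0, 0, 0], [0, 0.9, 0, 0, 0, 0, 0], [0, 0.9, 0, 0, 0, 0, 0], [0, 0.9, 0, 0, 0, 0, 0], [0, 0.5, 0, 0, 0, 0, 0], [0, 0, 0, 0, 0, 0, 0]])

```text
clock: 22.4
tool_pos: [0.5805, 0.0969, 0.3095]
tcp_rot: [[0.27, 0.963, 0.002], [0.963, -0.27, 0.0], [0.001, 0.002, -1.0]]
contact_force: [-0.0, 0.1, 0.9]
opening: 0.0851
grip_force: 0.0
```

```bash
python3 - <<'E'
from rig import arm, imaging
from h import *
f=imaging.grab_frame("top"); W=cloud(f); f2=imaging.grab_frame("side"); pickle.dump((f,f2),open("m.pkl","wb"))
for n,(u0,v0,u1,v1),lo,hi in [("round",(345,285,395,335),.042,.06),("sq",(240,290,290,350),.042,.06),("caul",(255,195,360,270),.05,.07),("blank",(255,195,360,270),.022,.07)]:
    P=W[v0:v1,u0:u1].reshape(-1,3); P=P[(P[:,2]>lo)&(P[:,2]<hi)]
    if len(P)>5: print(n,rect(P),np.median(P[:,2]))
r=lambda c:cv2.resize(c,None,fx=5,fy=5)
a=np.hstack([r(f["pixels"][290:340,240:290]),r(f["pixels"][290:340,346:396])]); b=np.hstack([r(f2["pixels"][300:350,365:415]),r(f2["pixels"][195:245,363:413])])
cv2.imwrite("pics/m.png",np.vstack([a,b]))
E
python3 go.py 666 29 90 74.4
```

```text
round (array([ 459.9, -126.2]), array([39.7, 40.9]), 21.0, 243) 0.04920801666899886
caul (array([666.2,  28.8]), array([129.9,  44.7]), 74.4, 971) 0.0594984007903748
blank (array([664.9,  29. ]), array([180. ,  60.7]), 71.9, 1625) 0.05713252112546428
clock 22.5 F [-1.   0.2  0.2] tilt [-0.0007  0.0002] open 0.085
gp now [578.5  97.6 154.2] yaw 74.4 turn units -0.0 shift units after turn [-1.42  3.43  2.14] now-frame [-1.42  3.43  2.14]
```

View pics/m.png

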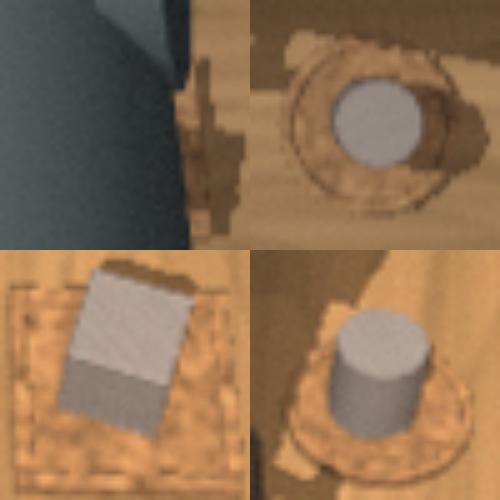

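```bash
python3 - <<'E'
from h import *
f,f2=pickle.load(open("m.pkl","rb"))
print("dish",at(f,(346+125/5-.4,290+125.5/5-.4),.009), "weight",at(f,(346+128/5-.4,290+122/5-.4),.05))
print("side tray corners", [at(f2,(365+x/5-.4,300+y/5-.4),.009)[:2].round(4) for x,y in [(8,287),(243,287),(247,493),(15,493)] for y in [y-250]])
print("sq top", np.mean([at(f2,(365+x/5-.4,300+(y-250)/5-.4),.05) for x,y in [(95,270),(193,297),(168,385),(70,357)]],0))
print("side dish",at(f2,(363+130/5-.4,195+(403-250)/5-.4),.009),"w",at(f2,(363+132/5-.4,195+(345-250)/5-.4),.05))
E
```

```text
dish [ 0.45563847 -0.12768164  0.009     ] weight [ 0.45953868 -0.1254779   0.05      ]
side tray corners [array([0.4898, 0.0957]), array([0.3961, 0.0841]), array([0.3947, 0.1743]), array([0.4816, 0.185 ])]
sq top [0.44403073 0.13209155 0.05      ]
side dish [ 0.45202839 -0.12783677  0.009     ] w [ 0.45561977 -0.12618694  0.05      ]
```

Emit:
step_arm(moves=[[-0.2, 0.5, 0.2, 0, 0, 0, 0], [-0.25, 0.6, 0.3, 0, 0, 0, 0], [-0.25, 0.6, 0.3, 0, 0, 0, 0], [-0.25, 0.6, 0.3, 0, 0, 0, 0], [-0.25, 0.6, 0.3, 0, 0, 0, 0], [-0.2, 0.5, 0.3, 0, 0, 0, 0], [0, 0, 0.3, 0, 0, 0, 0], [0, 0, 0, 0, 0, 0, 0], [0, 0, 0, 0, 0, 0, 0], [0, 0, 0, 0, 0, 0, 0]])

```text
clock: 23.5
tool_pos: [0.6653, 0.0303, 0.2497]
tcp_rot: [[0.268, 0.963, 0.0], [0.963, -0.268, 0.0], [0.0, 0.0, -1.0]]
contact_force: [0.0, -0.3, -0.8]
opening: 0.0853
grip_force: 0.0
```

```bash
python3 go.py 666 29 52.5 74.4; python3 - <<'E'
from rig import arm, imaging
from h import *
f=imaging.grab_frame("top"); W=cloud(f); pickle.dump(f,open("m2.pkl","wb"))
P=W[290:350,240:290].reshape(-1,3); P=P[(P[:,2]>.042)&(P[:,2]<.06)]; print(rect(P))
E
```

```text
clock 23.5 F [ 0.  -0.3 -0.8] tilt [0.0003 0.0002] open 0.085
gp now [665.3  30.3  94.7] yaw 74.5 turn units 0.01 shift units after turn [-0.04  0.03  1.41] now-frame [-0.04  0.03  1.41]
(array([0., 0.]), array([0., 0.]), 0.0, 0)
```

Both weights sit about 4 mm from their rest centres. Now the bar.

Emit:
step_arm(moves=[[-0.04, 0.03, 0.4, 0, 0, 0, 0], [0, 0, 0.4, 0, 0, 0, 0], [0, 0, 0.3, 0, 0, 0, 0], [0, 0, 0.2, 0, 0, 0, 0], [0, 0, 0.1, 0, 0, 0, 0], [0, 0, 0, 0, 0, 0, 0], [0, 0, 0, 0, 0, 0, 0.2], [0, 0, 0, 0, 0, 0, 0.3], [0, 0, 0, 0, 0, 0, 0.4], [0, 0, 0, 0, 0, 0, 0.45]])

```text
clock: 24.55
tool_pos: [0.6663, 0.0283, 0.2073]
tcp_rot: [[0.269, 0.963, 0.0], [0.963, -0.269, 0.0], [0.0, -0.0, -1.0]]
contact_force: [-0.3, 0.3, 1.3]
opening: 0.0472
grip_force: 0.4
```

Emit:
step_arm(moves=[[0, 0, 0, 0, 0, 0, 0.6], [0, 0, 0, 0, 0, 0, 0.8], [0, 0, 0, 0, 0, 0, 1], [0, 0, 0, 0, 0, 0, 1], [0, 0, 0, 0, 0, 0, 1], [0, 0, 0, 0, 0, 0, 1], [0, 0, -0.1, 0, 0, 0, 1], [0, 0, -0.2, 0, 0, 0, 1], [0, 0, -0.3, 0, 0, 0, 1], [0, 0, 0, 0, 0, 0, 1]])

```text
clock: 25.55
tool_pos: [0.667, 0.0282, 0.2266]
tcp_rot: [[0.269, 0.963, 0.002], [0.963, -0.269, -0.0], [0.001, 0.002, -1.0]]
contact_force: [0.7, -0.1, -1.4]
opening: 0.0433
grip_force: 62.6
```

```bash
python3 go.py 666 29 180 74.4; python3 - <<'E'
from rig import arm, imaging
from h import *
f=imaging.grab_frame("side"); cv2.imwrite("pics/s4.png",cv2.resize(f["pixels"][180:340,200:400],None,fx=3,fy=3))
E
```

```text
clock 25.6 F [ 0.7 -0.1 -1.4] tilt [ 0.0024 -0.0001] open 0.043
gp now [667.   28.2  71.6] yaw 74.4 turn units -0.0 shift units after turn [ 0.02 -0.04 -3.61] now-frame [ 0.02 -0.03 -3.61]
```

View pics/s4.png

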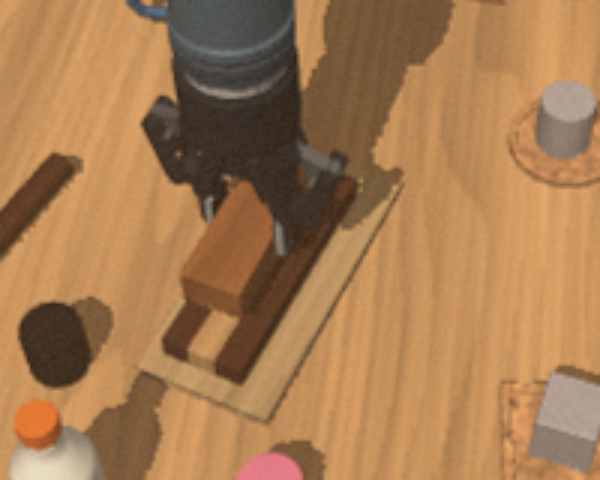

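Bar is held level, with the weights still on their rests.

Emit:
step_arm(moves=[[0, 0, -0.4, 0, 0, 0, 1], [0, 0, -0.6, 0, 0, -0.5, 1], [0, 0, -0.6, 0, 0, -0.7, 1], [0, 0, -0.6, 0, 0, -0.7, 1], [0, 0, -0.4, 0, 0, -0.7, 1], [0, 0, 0, 0, 0, -0.7, 1], [0, 0, 0, 0, 0, -0.7, 1], [0, 0, 0, 0, 0, -0.7, 1], [0, 0, 0, 0, 0, -0.5, 1], [0, 0, 0, 0, 0, -0.35, 1]])

```text
clock: 26.6
tool_pos: [0.6663, 0.0282, 0.3036]
tcp_rot: [[-0.306, 0.952, 0.0], [0.952, 0.306, 0.0], [0.0, 0.0, -1.0]]
contact_force: [0.1, 0.0, -1.8]
opening: 0.0432
grip_force: 62.6
```

```bash
python3 go.py 530.5 380.5 75 107.7; python3 - <<'E'
from rig import imaging
from h import *
f=imaging.grab_frame("top"); W=cloud(f)
P=W[150:330,100:400].reshape(-1,3); P=P[(P[:,2]>.145)&(P[:,2]<.165)]; print(rect(P),np.median(P[:,2]))
P=W[255:325,110:215].reshape(-1,3); P=P[(P[:,2]>.015)&(P[:,2]<.03)]; print(rect(P))
E
```

```text
clock 26.6 F [ 0.1  0.  -1.8] tilt [0.0002 0.0001] open 0.043
gp now [666.3  28.2 148.6] yaw 107.8 turn units 0.02 shift units after turn [12.56 -0.74  2.45] now-frame [12.56 -0.72  2.45]
(array([705.2,  99.6]), array([287.1,  48.8]), 79.8, 180) 0.1554491976984893
(array([530.3, 380.3]), array([ 79.8, 191.4]), 17.7, 349)
```

Emit:
step_arm(moves=[[0.5, 0, 0, 0, 0, 0, 1], [0.9, -0.1, 0, 0, 0, 0, 1], [1, -0.1, 0, 0, 0, 0, 1], [1, -0.1, 0, 0, 0, 0, 1], [1, -0.1, 0, 0, 0, 0, 1], [1, -0.1, 0, 0, 0, 0, 1], [1, -0.1, 0, 0, 0, 0, 1], [1, -0.1, 0, 0, 0, 0, 1], [1, 0, 0, 0, 0, 0, 1], [1, 0, 0, 0, 0, 0, 1]])

```text
clock: 27.65
tool_pos: [0.5592, 0.2925, 0.3035]
tcp_rot: [[-0.304, 0.953, -0.0], [0.953, 0.304, 0.001], [0.001, 0.0, -1.0]]
contact_force: [-0.1, 0.0, -2.1]
opening: 0.0428
grip_force: 62.6
```

Emit:
step_arm(moves=[[1, 0, 0.2, 0, 0, 0, 1], [1, 0, 0.4, 0, 0, 0, 1], [0.8, 0, 0.5, 0, 0, 0, 1], [0.3, 0, 0.5, 0, 0, 0, 1], [0, 0, 0.4, 0, 0, 0, 1], [0, 0, 0.3, 0, 0, 0, 1], [0, 0, 0.1, 0, 0, 0, 1], [0, 0, 0, 0, 0, 0, 1], [0, 0, 0, 0, 0, 0, 1], [0, 0, 0, 0, 0, 0, 1]])

```text
clock: 28.65
tool_pos: [0.533, 0.3788, 0.2319]
tcp_rot: [[-0.303, 0.953, 0.001], [0.953, 0.303, 0.001], [0.0, 0.002, -1.0]]
contact_force: [0.8, 0.5, -0.9]
opening: 0.0429
grip_force: 62.6
```

```bash
python3 go.py 530.5 380.5 30.5 107.7
```

```text
clock 28.6 F [ 0.8  0.5 -0.9] tilt [0.0014 0.0008] open 0.043
gp now [533.  378.8  76.9] yaw 107.6 turn units -0.01 shift units after turn [ 0.08 -0.06  1.55] now-frame [ 0.08 -0.06  1.55]
```

Emit:
step_arm(moves=[[0.08, -0.06, 0.4, 0, 0, 0, 1], [0, 0, 0.4, 0, 0, 0, 1], [0, 0, 0.3, 0, 0, 0, 1], [0, 0, 0.15, 0, 0, 0, 1], [0, 0, 0.1, 0, 0, 0, 1], [0, 0, 0.05, 0, 0, 0, 1], [0, 0, 0, 0, 0, 0, 1], [0, 0, 0, 0, 0, 0, 1], [0, 0, 0, 0, 0, 0, 1], [0, 0, 0, 0, 0, 0, 1]])

```text
clock: 29.65
tool_pos: [0.53, 0.381, 0.1894]
tcp_rot: [[-0.304, 0.953, 0.001], [0.953, 0.304, 0.0], [0.0, 0.001, -1.0]]
contact_force: [-0.6, -1.0, -0.9]
opening: 0.043
grip_force: 62.6
```

Emit:
step_arm(moves=[[0, 0, 0.05, 0, 0, 0, 1], [0, 0, 0, 0, 0, 0, 1], [0, 0, 0.04, 0, 0, 0, 1], [0, 0, 0, 0, 0, 0, 1], [0, 0, 0.03, 0, 0, 0, 1], [0, 0, 0, 0, 0, 0, 1], [0, 0, 0, 0, 0, 0, 1], [0, 0, 0, 0, 0, 0, 1], [0, 0, 0, 0, 0, 0, 1], [0, 0, 0, 0, 0, 0, 1]])

```text
clock: 30.65
tool_pos: [0.5299, 0.3809, 0.1856]
tcp_rot: [[-0.304, 0.953, 0.0], [0.953, 0.304, 0.0], [0.0, 0.0, -1.0]]
contact_force: [-0.2, -0.5, 1.4]
opening: 0.0429
grip_force: 62.6
```

```bash
python3 go.py 530.5 380.5 30.5 107.7
```

```text
clock 30.6 F [-0.2 -0.5  1.4] tilt [0.0002 0.0002] open 0.043
gp now [529.9 380.9  30.6] yaw 107.7 turn units 0.0 shift units after turn [-0.02  0.02  0.  ] now-frame [-0.02  0.02  0.  ]
```

Force went from −1 to +1.4 N, so it is just touching. A touch lower, then release.

Emit:
step_arm(moves=[[0, 0, 0.03, 0, 0, 0, 1], [0, 0, 0, 0, 0, 0, 1], [0, 0, 0, 0, 0, 0, 0.8], [0, 0, 0, 0, 0, 0, 0.5], [0, 0, 0, 0, 0, 0, 0.4], [0, 0, 0, 0, 0, 0, 0.2], [0, 0, 0, 0, 0, 0, 0], [0, 0, 0, 0, 0, 0, 0], [0, 0, -0.2, 0, 0, 0, 0], [0, 0, -0.4, 0, 0, 0, 0]])

```text
clock: 31.65
tool_pos: [0.5293, 0.3806, 0.202]
tcp_rot: [[-0.304, 0.953, -0.002], [0.953, 0.304, -0.001], [-0.0, -0.002, -1.0]]
contact_force: [0.7, -0.1, 0.9]
opening: 0.0856
grip_force: 0.0
```

Emit:
step_arm(moves=[[0, 0, -0.8, 0, 0, 0, 0], [0, 0, -0.9, 0, 0, 0, 0], [0, 0, -0.9, 0, 0, 1, 0], [-0.5, 0, -0.5, 0, 0, 1, 0], [-0.8, 0, 0, 0, 0, 1, 0], [-0.8, 0, 0, 0, 0, 1, 0], [-0.8, 0, 0, 0, 0, 1, 0], [-0.8, 0, 0, 0, 0, 0.95, 0], [-0.8, 0, 0, 0, 0, 0, 0], [-0.5, 0, 0, 0, 0, 0, 0]])

```text
clock: 32.65
tool_pos: [0.5151, 0.2325, 0.2968]
tcp_rot: [[0.31, 0.951, 0.001], [0.951, -0.31, 0.0], [0.0, 0.001, -1.0]]
contact_force: [0.3, 0.4, -0.2]
opening: 0.0852
grip_force: 0.0
```

```bash
python3 go.py 664.9 29 80 72; python3 - <<'E'
from rig import imaging
from h import *
f=imaging.grab_frame("top"); W=cloud(f)
for n,(u0,v0,u1,v1),lo,hi in [("caul",(110,255,215,325),.03,.05),("sq",(240,290,290,350),.042,.06),("round",(345,285,395,335),.042,.06),("blank",(255,195,360,270),.022,.04)]:
    P=W[v0:v1,u0:u1].reshape(-1,3); P=P[(P[:,2]>lo)&(P[:,2]<hi)]
    if len(P)>5: print(n,rect(P),np.median(P[:,2]))
E
```

```text
clock 32.6 F [ 0.3  0.4 -0.2] tilt [0.0011 0.0001] open 0.085
gp now [515.1 232.5 141.8] yaw 71.9 turn units -0.01 shift units after turn [-4.91  6.85  2.06] now-frame [-4.9   6.85  2.07]
sq (array([448.8, 133.4]), array([40.4, 40. ]), 77.5, 294) 0.05060687865098892
round (array([ 460.6, -126.4]), array([40.3, 40.4]), 43.2, 244) 0.049624815402697434
blank (array([664.8,  29. ]), array([179.9,  60.7]), 72.0, 1820) 0.029777274496699327
```

Emit:
step_arm(moves=[[-0.4, 0.5, 0, 0, 0, 0, 0], [-0.6, 0.8, 0, 0, 0, 0, 0], [-0.6, 0.85, 0, 0, 0, 0, 0], [-0.6, 0.85, 0, 0, 0, 0, 0], [-0.6, 0.85, 0, 0, 0, 0, 0], [-0.6, 0.85, 0, 0, 0, 0, 0], [-0.6, 0.85, 0.3, 0, 0, 0, 0], [-0.6, 0.8, 0.5, 0, 0, 0, 0], [-0.3, 0.5, 0.5, 0, 0, 0, 0], [0, 0, 0.5, 0, 0, 0, 0]])

```text
clock: 33.7
tool_pos: [0.6675, 0.0286, 0.2421]
tcp_rot: [[0.312, 0.95, 0.003], [0.95, -0.312, -0.001], [0.001, 0.003, -1.0]]
contact_force: [0.1, 0.0, -0.1]
opening: 0.0851
grip_force: 0.0
```

```bash
python3 go.py 664.8 29 36 72; python3 - <<'E'
from rig import imaging
from h import *
f=imaging.grab_frame("top"); W=cloud(f)
for n,(u0,v0,u1,v1),lo,hi in [("caul",(110,255,215,325),.03,.05)]:
    P=W[v0:v1,u0:u1].reshape(-1,3); P=P[(P[:,2]>lo)&(P[:,2]<hi)]
    if len(P)>5: print(n,rect(P),np.median(P[:,2]))
E
```

```text
clock 33.7 F [ 0.1  0.  -0.1] tilt [ 0.0034 -0.0005] open 0.085
gp now [667.5  28.6  87.1] yaw 71.8 turn units -0.03 shift units after turn [-0.01 -0.09  1.7 ] now-frame [-0.02 -0.1   1.7 ]
caul (array([533.1, 380. ]), array([ 44.2, 130.9]), 17.6, 1017) 0.037729947644685256
```

Bar is 3 mm from the middle of its board and parallel to it. Now the blank.

Emit:
step_arm(moves=[[0, -0.08, 0.4, 0, 0, 0, 0], [0, 0, 0.4, 0, 0, 0, 0], [0, 0, 0.4, 0, 0, 0, 0], [0, 0, 0.2, 0, 0, 0, 0], [0, 0, 0.15, 0, 0, 0, 0], [0, 0, 0.1, 0, 0, 0, 0], [0, 0, 0.05, 0, 0, 0, 0], [0, 0, 0, 0, 0, 0, 0], [0, 0, 0, 0, 0, 0, 0.1], [0, 0, 0, 0, 0, 0, 0.15]])

```text
clock: 34.75
tool_pos: [0.6633, 0.0313, 0.1909]
tcp_rot: [[0.309, 0.951, 0.001], [0.951, -0.309, 0.0], [0.0, 0.001, -1.0]]
contact_force: [-0.4, 0.7, -0.1]
opening: 0.0726
grip_force: 0.0
```

Emit:
step_arm(moves=[[0, 0, 0, 0, 0, 0, 0.2], [0, 0, 0, 0, 0, 0, 0.25], [0, 0, 0, 0, 0, 0, 0.3], [0, 0, 0, 0, 0, 0, 0.4], [0, 0, 0, 0, 0, 0, 0.6], [0, 0, 0, 0, 0, 0, 0.8], [0, 0, 0, 0, 0, 0, 1], [0, 0, 0, 0, 0, 0, 1], [0, 0, 0, 0, 0, 0, 1], [0, 0, 0, 0, 0, 0, 1]])

```text
clock: 35.75
tool_pos: [0.6633, 0.0313, 0.1913]
tcp_rot: [[0.309, 0.951, 0.001], [0.951, -0.309, 0.0], [0.0, 0.001, -1.0]]
contact_force: [-1.1, 0.3, 6.3]
opening: 0.0583
grip_force: 64.8
```

```bash
python3 go.py 664.8 29 36 72; python3 - <<'E'
from rig import arm, imaging
from h import *
f=imaging.grab_frame("side"); cv2.imwrite("pics/s5.png",cv2.resize(f["pixels"][180:340,220:380],None,fx=3.5,fy=3.5))
E
```

```text
clock 35.8 F [-1.1  0.3  6.3] tilt [0.0009 0.0001] open 0.058
gp now [663.3  31.3  36.3] yaw 72.0 turn units -0.0 shift units after turn [-0.06  0.07  0.01] now-frame [-0.06  0.07  0.01]
```

View pics/s5.png

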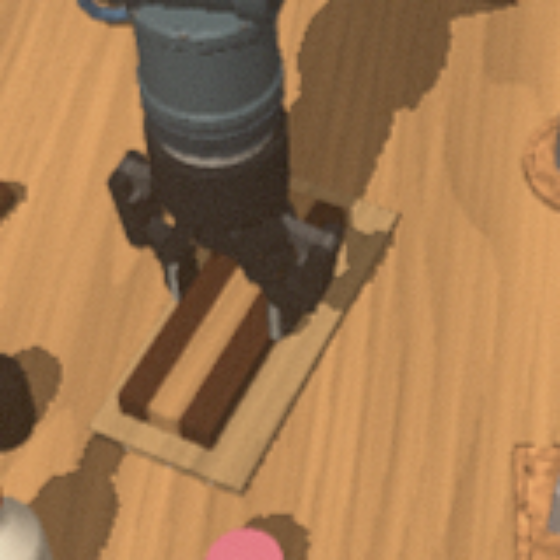

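Emit:
step_arm(moves=[[0, 0, -0.1, 0, 0, 0, 1], [0, 0, -0.1, 0, 0, 0, 1], [0, 0, -0.2, 0, 0, 0, 1], [0, 0, -0.3, 0, 0, 0, 1], [0, 0, -0.5, 0, 0, 0, 1], [0, 0, -0.6, 0, 0, 0, 1], [0, 0, -0.6, 0, 0, 0, 1], [0, 0, -0.6, 0, 0, 0, 1], [0, 0, -0.6, 0, 0, 0, 1], [0, 0, -0.4, 0, 0, 0, 1]])

```text
clock: 36.8
tool_pos: [0.6635, 0.0313, 0.3128]
tcp_rot: [[0.309, 0.951, 0.002], [0.951, -0.309, -0.0], [0.001, 0.002, -1.0]]
contact_force: [0.5, 0.5, -1.9]
opening: 0.0581
grip_force: 64.4
```

```bash
python3 go.py 550.2 -359.5 90 86.3; python3 - <<'E'
from rig import imaging
from h import *
f=imaging.grab_frame("top"); W=cloud(f)
P=W[170:270,235:380].reshape(-1,3); P=P[(P[:,2]>.125)&(P[:,2]<.155)]; print(rect(P),np.median(P[:,2]))
P=W[245:305,420:510].reshape(-1,3); P=P[(P[:,2]>.018)&(P[:,2]<.04)]; print(rect(P))
E
```

```text
clock 36.8 F [ 0.5  0.5 -1.9] tilt [ 0.0024 -0.    ] open 0.058
gp now [663.5  31.3 157.8] yaw 72.0 turn units -2.38 shift units after turn [-13.24  -2.93   2.26] now-frame [-13.56   0.43   2.25]
(array([647. , -28.8]), array([58.8, 60.2]), 71.8, 623) 0.15097247730135435
(array([ 550. , -361.6]), array([125.3,  78.5]), 86.3, 419)
```

Emit:
step_arm(moves=[[0, 0, 0, 0, 0, -0.6, 1], [0, 0, 0, 0, 0, -0.8, 1], [0, 0, 0, 0, 0, -0.6, 1], [0, 0, 0, 0, 0, -0.38, 1], [-0.5, -0.1, 0, 0, 0, 0, 1], [-0.8, -0.2, 0, 0, 0, 0, 1], [-1, -0.2, 0, 0, 0, 0, 1], [-1, -0.2, 0, 0, 0, 0, 1], [-1, -0.2, 0, 0, 0, 0, 1], [-1, -0.25, 0, 0, 0, 0, 1]])

```text
clock: 37.85
tool_pos: [0.6175, -0.1272, 0.3103]
tcp_rot: [[0.066, 0.998, -0.0], [0.998, -0.066, -0.0], [-0.0, -0.0, -1.0]]
contact_force: [0.2, 0.0, -1.2]
opening: 0.058
grip_force: 64.4
```

Emit:
step_arm(moves=[[-1, -0.25, 0, 0, 0, 0, 1], [-1, -0.25, 0, 0, 0, 0, 1], [-1, -0.25, 0, 0, 0, 0, 1], [-1, -0.25, 0, 0, 0, 0, 1], [-1, -0.25, 0, 0, 0, 0, 1], [-1, -0.25, 0, 0, 0, 0, 1], [-0.9, -0.15, 0, 0, 0, 0, 1], [-0.6, -0.1, 0, 0, 0, 0, 1], [-0.3, 0, 0, 0, 0, 0, 1], [0, 0, 0, 0, 0, 0, 1]])

```text
clock: 38.85
tool_pos: [0.5505, -0.3562, 0.3102]
tcp_rot: [[0.067, 0.998, 0.0], [0.998, -0.067, 0.0], [0.0, 0.0, -1.0]]
contact_force: [0.5, 0.2, -0.8]
opening: 0.0581
grip_force: 64.4
```

```bash
python3 go.py 550.2 -359.7 49.3 86.3
```

```text
clock 38.9 F [ 0.5  0.2 -0.8] tilt [0.0001 0.0002] open 0.058
gp now [ 550.5 -356.2  155.2] yaw 86.2 turn units -0.02 shift units after turn [-0.12 -0.    3.53] now-frame [-0.12 -0.    3.53]
```

Emit:
step_arm(moves=[[-0.12, 0, 0.4, 0, 0, 0, 1], [0, 0, 0.6, 0, 0, 0, 1], [0, 0, 0.6, 0, 0, 0, 1], [0, 0, 0.6, 0, 0, 0, 1], [0, 0, 0.5, 0, 0, 0, 1], [0, 0, 0.3, 0, 0, 0, 1], [0, 0, 0.2, 0, 0, 0, 1], [0, 0, 0, 0, 0, 0, 1], [0, 0, 0, 0, 0, 0, 1], [0, 0, 0, 0, 0, 0, 1]])

```text
clock: 39.85
tool_pos: [0.551, -0.359, 0.2154]
tcp_rot: [[0.065, 0.998, 0.001], [0.998, -0.065, -0.001], [-0.001, 0.002, -1.0]]
contact_force: [-0.5, -0.8, -1.8]
opening: 0.058
grip_force: 64.4
```

```bash
python3 go.py 550.2 -359.7 49.3 86.3; python3 - <<'E'
from rig import imaging
from h import *
f=imaging.grab_frame("side"); cv2.imwrite("pics/s6.png",cv2.resize(f["pixels"][100:200,300:420],None,fx=5,fy=5))
E
```

```text
clock 39.9 F [-0.5 -0.8 -1.8] tilt [ 0.0015 -0.001 ] open 0.058
gp now [ 551.  -359.    60.4] yaw 86.3 turn units -0.0 shift units after turn [-0.02 -0.03  0.37] now-frame [-0.02 -0.03  0.37]
```

View pics/s6.png

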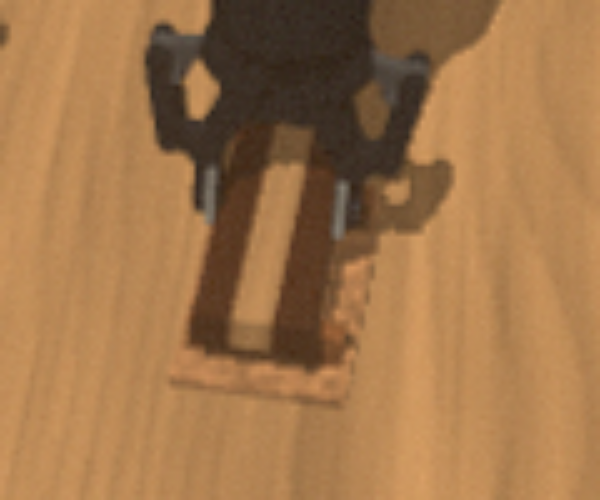

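Blank hangs centred over the sticks (near end of the blank spans x 190–325, cork base 170–345). Lowering.

Emit:
step_arm(moves=[[0, 0, 0.1, 0, 0, 0, 1], [0, 0, 0.1, 0, 0, 0, 1], [0, 0, 0.05, 0, 0, 0, 1], [0, 0, 0.05, 0, 0, 0, 1], [0, 0, 0.03, 0, 0, 0, 1], [0, 0, 0, 0, 0, 0, 1], [0, 0, 0.03, 0, 0, 0, 1], [0, 0, 0, 0, 0, 0, 1], [0, 0, 0, 0, 0, 0, 1], [0, 0, 0, 0, 0, 0, 1]])

```text
clock: 40.9
tool_pos: [0.5506, -0.3588, 0.2043]
tcp_rot: [[0.065, 0.998, 0.0], [0.998, -0.065, -0.0], [-0.0, 0.0, -1.0]]
contact_force: [-1.9, 1.7, 6.1]
opening: 0.058
grip_force: 65.0
```

```bash
python3 go.py 550.2 -359.7 49.3 86.3
```

```text
clock 40.9 F [-1.9  1.7  6.1] tilt [ 0.0004 -0.0002] open 0.058
gp now [ 550.6 -358.8   49.3] yaw 86.3 turn units -0.0 shift units after turn [-0.03 -0.01 -0.  ] now-frame [-0.03 -0.01 -0.  ]
```

Emit:
step_arm(moves=[[0, 0, 0, 0, 0, 0, 0.7], [0, 0, 0, 0, 0, 0, 0.4], [0, 0, 0, 0, 0, 0, 0.3], [0, 0, 0, 0, 0, 0, 0.2], [0, 0, 0, 0, 0, 0, 0.1], [0, 0, 0, 0, 0, 0, 0], [0, 0, 0, 0, 0, 0, 0], [0, 0, 0, 0, 0, 0, 0], [0, 0, -0.2, 0, 0, 0, 0], [0, 0, -0.4, 0, 0, 0, 0]])

```text
clock: 41.9
tool_pos: [0.5501, -0.3584, 0.2213]
tcp_rot: [[0.065, 0.998, -0.002], [0.998, -0.065, 0.001], [0.001, -0.002, -1.0]]
contact_force: [0.8, -0.7, -0.2]
opening: 0.0853
grip_force: 0.0
```

Emit:
step_arm(moves=[[0, 0, -0.6, 0, 0, 0, 0], [0, 0, -0.8, 0, 0, 0, 0], [0, 0, -0.8, 0, 0, 0, 0], [0, 0, -0.8, 0, 0, 0, 0], [0.8, 0, 0, 0, 0, 0, 0], [0.8, 0, 0, 0, 0, 0, 0], [0.8, 0, 0, 0, 0, 0, 0], [0.8, 0, 0, 0, 0, 0, 0], [0.6, 0, 0, 0, 0, 0, 0], [0, 0, 0, 0, 0, 0, 0]])

```text
clock: 42.9
tool_pos: [0.5582, -0.2429, 0.3126]
tcp_rot: [[0.062, 0.998, 0.001], [0.998, -0.062, 0.0], [0.0, 0.001, -1.0]]
contact_force: [-0.0, -0.7, 0.8]
opening: 0.0855
grip_force: 0.0
```

```bash
python3 go.py 550 -200 150 86.3; python3 - <<'E'
from rig import imaging
from h import *
f=imaging.grab_frame("top"); W=cloud(f); cv2.imwrite("pics/end.png",f["pixels"])
for n,(u0,v0,u1,v1),lo,hi in [("caul",(110,255,215,325),.03,.05),("sq",(240,290,290,350),.042,.06),("round",(345,285,395,335),.042,.06),("blank",(410,240,520,310),.033,.055)]:
    P=W[v0:v1,u0:u1].reshape(-1,3); P=P[(P[:,2]>lo)&(P[:,2]<hi)]
    if len(P)>5: print(n,rect(P),np.median(P[:,2]))
E
```

```text
clock 42.9 F [-0.  -0.7  0.8] tilt [0.0006 0.0003] open 0.085
gp now [ 558.2 -242.9  157.6] yaw 86.4 turn units 0.02 shift units after turn [ 1.41 -0.36  0.25] now-frame [ 1.41 -0.36  0.25]
caul (array([533.5, 379.9]), array([ 44.3, 131.7]), 17.7, 1007) 0.03770029154056461
sq (array([448.7, 133.2]), array([40.4, 40.4]), 78.0, 293) 0.05034419909314988
round (array([ 460.1, -125.9]), array([39.9, 40.3]), 66.2, 244) 0.04984193415495086
```

View pics/end.png

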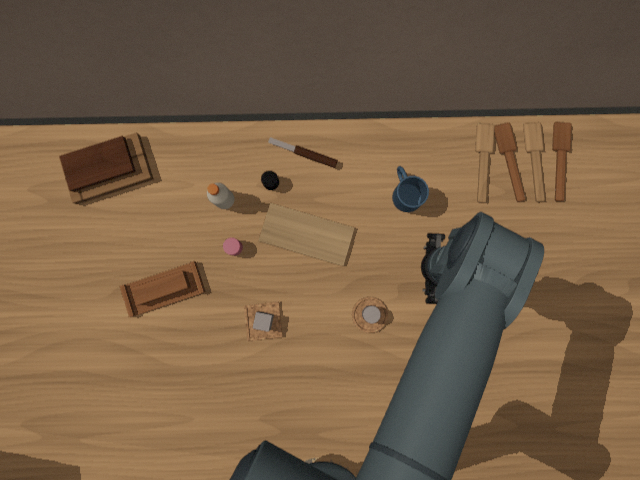

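The weights and bar sit centred: (263,321), (371,315), (164,289). The arm hides the blank, so I'm moving aside to measure it.

Emit:
step_arm(moves=[[0.8, 0, -0.3, 0, 0, 0, 0], [0.9, 0, -0.3, 0, 0, 0, 0], [0.9, 0, 0, 0, 0, 0, 0], [0.9, 0, 0, 0, 0, 0, 0], [0.9, 0, 0, 0, 0, 0, 0], [0.9, 0, 0, 0, 0, 0, 0], [0.9, 0, 0, 0, 0, 0, 0], [0.9, 0, 0, 0, 0, 0, 0], [0.5, 0, 0, 0, 0, 0, 0], [0, 0, 0, 0, 0, 0, 0]])

```text
clock: 43.95
tool_pos: [0.5731, -0.0167, 0.3299]
tcp_rot: [[0.063, 0.998, 0.0], [0.998, -0.063, -0.0], [-0.0, 0.0, -1.0]]
contact_force: [-0.2, -0.9, -0.2]
opening: 0.0851
grip_force: 0.0
```

```bash
python3 - <<'E'
from rig import imaging
from h import *
f=imaging.grab_frame("top"); W=cloud(f)
P=W[240:310,410:520].reshape(-1,3); P=P[(P[:,2]>.033)&(P[:,2]<.055)]; print(rect(P),np.median(P[:,2]))
E
```

```text
(array([ 554.2, -361.8]), array([181.8,  60.1]), 86.3, 1885) 0.04249871760104827
```

The blank is 4 mm off centre and parallel, with its top at 42.5 mm (43 expected). Handing in.

```bash
python3 -c "
from rig import arm
print(arm.close_job())"
```

```text
the job is handed in; nothing more can be done
None
```

The job is handed in at about 44 s: both weights, the bar and the blank are on their own rests, each measured within about 5 mm of centre (limit 12 mm), and the glue bottle and mug were not touched; no verdict came back.

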